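# Open the leaning transport canister and load the blue-capped tube

## Robot

A 6-joint arm with a two-finger parallel gripper is mounted at the origin on a cart in front of the work surface, level with it; the furniture and walls round the work are solid. World frame = base frame: x ahead of the robot, y to its left, z up, the work surface at z = 0. Lengths are in m, angles in rad, forces in N, time in s.
With the tool pointing down it reaches from about 0.425 to 1.125 m from the base axis. Payload 14.9 kg.
Tool frame: the origin (TCP) lies midway between the tips of the shut fingers; the grasp point (between the pads) lies 19 mm behind it; z points along the fingers, y is the line along which they close (so a half turn about z gives the same grasp; the last joint's range is limited). The gripper opens to 91 mm and grips with 3 to 60 N. Pads are 32 mm wide; open, the fingers measure 118 mm over their backs; the gripper's body (76 mm by 178 mm) begins 60 mm behind the grasp point.
Start: joints at [-1.335, 0.379, 1.734, -0, 1.028, -0.033], TCP at [0.186, -0.675, 0.214] pointing down, gripper open.
Joint ranges: [-2.77, 2.77], [-0.74, 2.19], [0, 2.66], [-1.06, 4.2], [0.31, 2.87], [-3.08, 3.08]. Speed limits (rad/s): [1.89, 1.89, 2.39, 3.14, 3.14, 3.14].

## Interface

Orientations are given as a unit quaternion [x, y, z, w].
In Python, from workcell import env gives the robot as it stands.
- The arm moves only by the tool drive_tool, never from a script. Its argument "series" is one flat list of numbers, 7 for each row, row after row: the finger opening in mm, from 0 to 91.2, then the shift along the tool's x, y, z in mm, then the turn, a rotation vector about the tool's x, y, z in degrees. A call has 1 to 10 rows; each row is the pose to reach, as a shift and turn from the pose commanded when the call began, along the tool's axes at that moment; what a row does not reach only later rows make up. A row lasts 1/8 s, in which the tool goes at most 62.5 mm and 10.7 degrees, less where a joint would pass 70% of its speed; a pose out of reach is approached as far as the arm can. A call with a gripper value outside its range is refused whole. The fingers move at their own pace and stop on an object; "grip_force" is the grip in N (left out, the last holds). Time passes only in rows, so rows that repeat a pose let the fingers close. It gives the time, the measured TCP pose, the force, the opening and the grip force at its end, in the units of the state.
- env.get_state(): the state, without advancing time (a new reading comes with each control period).
- env.camera(name): name is "scene" or "top"; returns a dict with "image" (480x640x3 uint8, red, green, blue), "fx", "fy", "cx", "cy" (pixels), "R" (3x3) and "t" (3): a world point X has camera coordinates R X + t. Camera axes: x right, y down, z forward; pixel columns grow to the right and rows downward; lengths in m; the calibration is good to about 2 mm. A picture is of the moment at which its call begins. There is no depth.
- env.hand_in(): hands the job in; it is judged then, once.
The state is a dict: "time": time; "qpos": joint angles; "joint_vel": joint speeds; "joint_torque": joint torques, N m; "tool_pos": TCP position; "tool_rot": TCP orientation; "force": force on the tool from outside, world axes, zero at the start; "ft_torque": the same for the moment, N m; "grip_width": finger opening in m; "grasp_force": force on a finger pad.
Only numpy, scipy, OpenCV 4.12 (cv2) and the standard library are available. Lean on these libraries where they do the work, as an engineer would, in place of code of your own. Each camera call takes 0.05 s, during which the arm holds its last target. There are 200 camera calls.

## Task

The transport canister leans in its holder with its orange screw cap done up tight. Unscrew the cap, regripping as often as needed until it lifts free, and stand it open side down in the shallow steel tray; then take the blue-capped sample tube from the stand and put it, cap up, right down into the canister. Leave the red-capped tube and the two bottles where they are.

Things in the scene. Friction and masses are not known exactly. Their poses are not given: they have to be found in the camera images.
- canister: White canister with a blue band, 54 mm in diameter, fixed in the holder, leaning 30 degrees from vertical, top towards the robot. Origin: middle of its mouth, 118 mm above the table; z axis out of the mouth along its axis, x axis square to it, away from the robot and upward. Mouth and bore 35 mm wide, bore 75 mm deep with a flat floor. Bare for 55 mm below the mouth, clasped by the holder below that.
- holder: Fixed grey slanted holder of the canister; origin on the table right below the middle of the mouth, z up, x away from the lean. Its foot, 130 mm by 100 mm, reaches 15 mm to the robot's side of the origin and 115 mm beyond.
- cap_mid (a point): Middle (half-way up, on the axis) of the orange ribbed screw cap: 60 mm in diameter, 54 mm tall, hollow, open below; z axis along the cap's axis, out of its closed top. Done up, it is coaxial with the canister and this point lies at the mouth; its lower edge is 27 mm down the neck.
- cap: The same cap, 60 g; origin at the centre of its open underside. Unscrew counter-clockwise seen from above: a tight spot in the first 20 degrees (under 1 N m), free after about 200 degrees (3.5 rad) in all, rising 4.3 mm per rad. Let go, it stays as it is. Before that it cannot be pulled off; after that, draw it 30 mm along the axis to clear the neck.
- cap_tray: Shallow open steel tray, 140 mm (its x) by 170 mm (its y), rim 16 mm high, wall 5 mm, inner floor 8 mm above the table, loose, 0.5 kg. Origin: centre of its underside, on the table.
- tube_blue_mid (a point): Centre (half-way up) of the sample tube with the blue cap: 94 mm tall, body 16 mm in diameter, blue cap 19 mm in diameter on its upper 20 mm, 14 g; z axis up along the tube. It stands on the table level through one of two opposite corner holes of the stand; the red-capped tube is in the other.
- tube_red_mid (a point): Centre of the like tube with the red cap, to be left alone.
- stand: Small fixed two-plate tube stand, 86 mm (its x) by 60 mm (its y), 51 mm high; origin at the centre of its underside. The two tubes stand 27 mm off its centre along x and 13.5 mm along y, at opposite corners.
- brown_bottle: Brown bottle with white cap, 42 mm in diameter, 88 mm tall; origin at the centre of its underside. To be left alone.
- white_bottle: White bottle with blue cap, 48 mm in diameter, 104 mm tall; origin at the centre of its underside. To be left alone.
Mind the look-alikes: they are no part of the job. Of the things shaped like the cap, the orange one is meant.

How it is judged:
By the outcome, as a careful person would: the job done as asked, in the order asked, and still so for the second after the job is handed in, with the robot touching nothing.
It also fails if it takes over 67 s, if anything falls off the work surface, if the arm or the gripper's body presses on something with over 40 N, if the wrist force passes 120 N, or if a joint passes its speed limit or range.

## Working session

There is one attempt and no reset: what is moved stays moved. The work goes in short steps, Python scripts to look and compute and a tool call to move; the robot and the scene stay as the last step left them, time stands still between calls to the robot, and variables do not carry over. Pictures are saved under pics/ and viewed, at most 10 in all, crops included, and the job is handed in when it is done.

Besides the shell and the picture viewer there is one more tool, called after "Call:" as name(argument=value, ...) on one line, values as JSON. drive_tool: Moves the arm, as the interface text tells. Its arguments: {"type":"object","properties":{"series":{"type":"array","items":{"type":"number"}},"grip_force":{"type":"number"}},"required":["series"]}

```bash
mkdir -p pics; ls; python3 - <<'E'
from workcell import env
import cv2
for n in("scene","top"):
    c=env.camera(n); cv2.imwrite(f"pics/{n}0.png",c["image"][:,:,::-1]); print(n,c["fx"],c["fy"],c["cx"],c["cy"],c["R"],c["t"])
print(env.get_state())
E
```

```text
pics
scene 534.1199679413509 534.1199679413509 317.81392633306257 236.29523307901562 [[-0.87916644 -0.47581674  0.02578364]
 [-0.25427639  0.42268964 -0.86987182]
 [ 0.4030011  -0.77131828 -0.49260351]] [0.45613899 0.2136226  0.88676199]
top 440.9424967705224 440.9424967705224 315.6769046583151 237.6109282288245 [[-0.0351552  -0.9993716  -0.00452863]
 [-0.9784066   0.03534053 -0.20364572]
 [ 0.2036778  -0.00272836 -0.97903417]] [0.02636349 0.51273454 0.83524168]
{'time': 0.1, 'qpos': array([-1.33529466e+00,  3.79390391e-01,  1.73471421e+00, -2.71638162e-05,
        1.02848903e+00, -3.33028666e-02]), 'joint_vel': array([ 0.00057486, -0.00130713, -0.00224444,  0.00139204, -0.00126269,
       -0.0001024 ]), 'joint_torque': array([ 2.04038857e-03, -7.65034318e+01, -4.35289657e+01,  6.52702712e-02,
        3.97966336e-02, -3.20406741e-06]), 'tool_pos': array([ 0.18580965, -0.67452326,  0.21333393]), 'tool_rot': array([ 9.90980539e-01,  1.34004928e-01, -6.20833494e-05, -4.96760439e-04]), 'force': array([0.01920525, 0.44472446, 0.68309357]), 'ft_torque': array([0.0608464 , 0.03245281, 0.00773953]), 'grasp_force': 0.0, 'grip_width': 0.09166937371734554}
```

View pics/scene0.png

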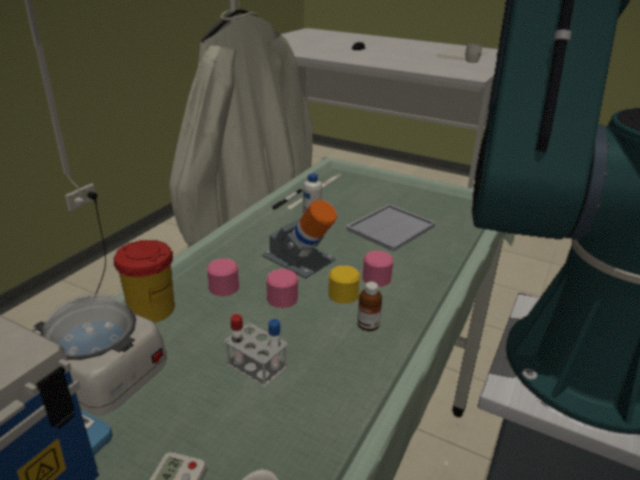

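View pics/top0.png

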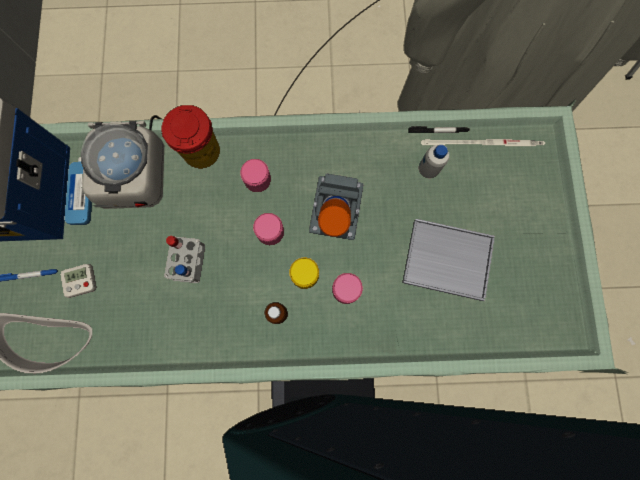

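The top picture shows the orange cap at about (335,217) on the holder, the tray at (449,260), and the stand at (184,260) with blue at (180,270) and red at (172,241). In the scene picture the orange cap is at (318,218) and the blue tube cap at (274,327).

Things that could be taken for the orange cap: pink at top (256,175), (268,228) and (347,288), yellow at (304,272), and the big red jar lid at (188,127). I choose the one on the leaning canister at (335,217). For the blue cap, the white bottle's cap at (440,152) is the look-alike, so I choose the one in the stand.

```bash
python3 - <<'E'
import cv2,numpy as np
s=cv2.imread("pics/scene0.png");t=cv2.imread("pics/top0.png")
def crop(im,x,y,w,h,W,H): return cv2.resize(im[y:y+h,x:x+w],(W,H),interpolation=cv2.INTER_CUBIC)
a=crop(t,300,165,80,60+20,400,400) # 5x
b=crop(s,260,190,80,90,356,400)
c=crop(t,155,225,60,60,300,300)[:200] if 0 else crop(t,155,230,60,60,200,200)
d=crop(s,220,305,80,80,200,200)
e=crop(t,395,210,110,100,220,200)
r1=np.hstack([a,b]); r2=np.hstack([c,d,e]); r2=np.hstack([r2,np.zeros((200,r1.shape[1]-r2.shape[1],3),np.uint8)])
cv2.imwrite("pics/crop1.png",np.vstack([r1,r2]))
E
```

```text
(no output)
```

View pics/crop1.png

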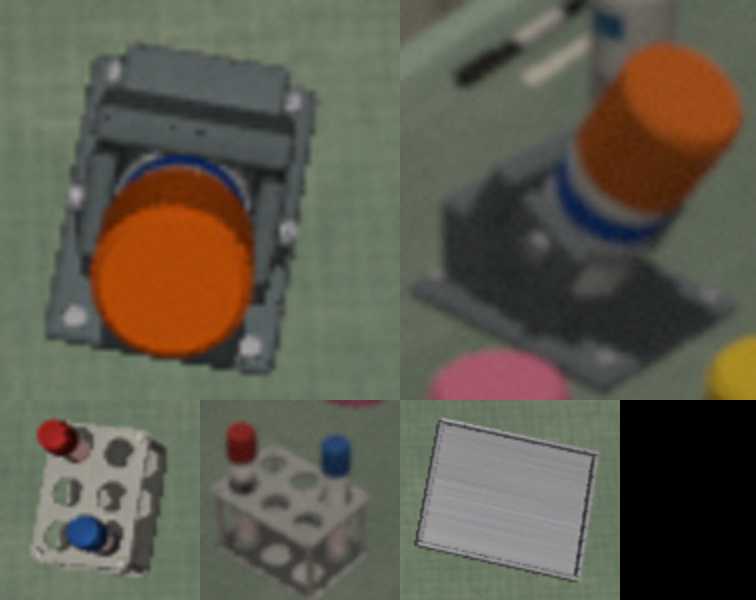

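The crop confirms the choice. The orange cap on the leaning canister has its top disc centred at about top (334.6,220.6) and scene (323.6,210.9). The blue tube cap's top is at top (181,269) and scene (274.4,321). The tray corners are at top (415,220), (493.5,237), (483.5,300) and (403.5,282.5).

```bash
cat > h.py <<'E'
import numpy as np
from scipy.spatial.transform import Rotation as Ro
from scipy.optimize import least_squares
from workcell import env
np.set_printoptions(precision=4,suppress=True)
class C: pass
S=C();S.f,S.c=534.12,np.array([317.814,236.295]);S.R=np.array([[-0.87916644,-0.47581674,0.02578364],[-0.25427639,0.42268964,-0.86987182],[0.4030011,-0.77131828,-0.49260351]]);S.t=np.array([0.45613899,0.2136226,0.88676199])
T=C();T.f,T.c=440.9425,np.array([315.677,237.611]);T.R=np.array([[-0.0351552,-0.9993716,-0.00452863],[-0.9784066,0.03534053,-0.20364572],[0.2036778,-0.00272836,-0.97903417]]);T.t=np.array([0.02636349,0.51273454,0.83524168])
def proj(k,X): p=k.R@X+k.t; return k.c+k.f*p[:2]/p[2]
def ray(k,uv): d=k.R.T@np.r_[(np.array(uv)-k.c)/k.f,1]; return -k.R.T@k.t,d
def onz(k,uv,z): o,d=ray(k,uv); return o+d*(z-o[2])/d[2]
def tri(us,ut): 
    r=least_squares(lambda X:np.r_[proj(S,X)-us,proj(T,X)-ut],[.6,0,.1]); return r.x,np.abs(r.fun).max()
def rel(pos,R):
    "shift (mm) and turn (deg rotvec) in tool axes from current pose to pos,R"
    s=env.get_state();R0=Ro.from_quat(s["tool_rot"])
    return R0.inv().apply(pos-s["tool_pos"])*1e3,(R0.inv()*R).as_rotvec(degrees=True)
E
python3 - <<'E'
from h import *
print("captop",tri((323.6,210.9),(334.6,220.6)),onz(T,(334.6,220.6),.1414))
F=[onz(T,p,.008) for p in [(319.4,176.4),(363,183.6),(353.6,239.6),(309.4,232.6)]]
F=np.array(F);print(F,[np.linalg.norm(F[i]-F[i-1]) for i in range(4)])
d=(F[0]-F[3]+F[1]-F[2]);e=F[0]-F[1]+F[3]-F[2];print("yaw",np.degrees(np.arctan2(d[1],d[0])),np.degrees(np.arctan2(-e[0],e[1])),F.mean(0))
print("blue",tri((274.4,321),(181.1,269)),onz(T,(181.1,269),.094))
print("red",tri((236.8,316.2),(171.5,240.5)),onz(T,(171.5,240.5),.094))
G=np.array([onz(T,p,.016) for p in [(415,220),(493.5,237),(483.5,300),(403.5,282.5)]]);print("tray",G,G.mean(0),[np.linalg.norm(G[i]-G[i-1]) for i in range(4)])
d=G[0]-G[3]+G[1]-G[2];print(np.degrees(np.arctan2(d[1],d[0])))
H=np.array([onz(T,(155+p[0]/3.333,230+p[1]/3.333),.051) for p in [(45,23),(148,32),(128,172),(33,158)]]);print("stand",H.mean(0),H,[np.linalg.norm(H[i]-H[i-1]) for i in range(4)])
E
```

```text
captop (array([ 0.5259, -0.0278,  0.1362]), np.float64(0.4389732611322188)) [ 0.5253 -0.0273  0.1414]
[[ 0.6586 -0.0049  0.008 ]
 [ 0.6387 -0.099   0.008 ]
 [ 0.5155 -0.072   0.008 ]
 [ 0.534   0.0209  0.008 ]] [np.float64(0.1272747156153491), np.float64(0.09611716196422027), np.float64(0.12614197049778472), np.float64(0.09476977716660462)]
yaw -12.02004846536498 -11.620616601282666 [ 0.5867 -0.0388  0.008 ]
blue (array([0.4536, 0.2654, 0.0926]), np.float64(0.03397360222692214)) [0.4533 0.265  0.094 ]
red (array([0.5095, 0.2853, 0.0931]), np.float64(0.11589086920523073)) [0.5091 0.2849 0.094 ]
tray [[ 0.5514 -0.2033  0.016 ]
 [ 0.5089 -0.3645  0.016 ]
 [ 0.379  -0.3289  0.016 ]
 [ 0.4204 -0.169   0.016 ]] [ 0.4649 -0.2664  0.016 ] [np.float64(0.13546808901776597), np.float64(0.16681205686948133), np.float64(0.1346414076803743), np.float64(0.16518161028963838)]
-15.005143572612722
stand [0.4804 0.2778 0.051 ] [[0.5259 0.3054 0.051 ]
 [0.5181 0.2428 0.051 ]
 [0.4336 0.2531 0.051 ]
 [0.4439 0.3099 0.051 ]] [np.float64(0.0821261144519028), np.float64(0.06311499199128051), np.float64(0.08516471151550875), np.float64(0.057706219753409026)]
```

```bash
cat >> h.py <<'E'
M=np.array([0.538,-0.0295,0.118]); YAW=-12.0
def down(az,q6): # tool down, base azimuth az, last joint q6 (deg)
    a=np.radians(az+90-q6);x=np.array([np.cos(a),np.sin(a),0]);z=np.array([0,0,-1.]);return Ro.from_matrix(np.c_[x,np.cross(z,x),z])
def tilt(q6,yaw=None):
    R=Ro.from_euler('z',YAW if yaw is None else yaw,degrees=True)
    z=R.apply([.5,0,-np.sqrt(.75)]);x=R.apply([0,1,0.])
    return Ro.from_matrix(np.c_[x,np.cross(z,x),z])*Ro.from_euler('z',q6,degrees=True)
E
python3 - <<'E'
from h import *
print(rel(np.array([.5,-.35,.28]),down(-35,75)))
s=env.get_state();R0=down(-35,75);p=np.array([.5,-.35,.28]);R=tilt(150)
z=R.as_matrix()[:,2]
P=M-.071*z;print(P,R0.inv().apply(P-p)*1e3,(R0.inv()*R).as_rotvec(degrees=True))
E
```

```text
(array([ 389.098 , -229.4881,  -66.4324]), array([-0.0557,  0.0172, 35.4022]))
[ 0.5033 -0.0221  0.1795] [-109.0637 -309.2276  100.5122] [17.3543 25.7289 50.7734]
```

Call:
drive_tool(series=[91,47,-29,-66,0,0,5,91,97,-57,-66,0,0,9,91,146,-86,-66,0,0,13,91,195,-115,-66,0,0,18,91,244,-144,-66,0,0,22,91,292,-172,-66,0,0,27,91,340,-201,-66,0,0,31,91,389,-229,-66,0,0,35.4])

```text
time: 1.1
tool_pos: [0.501, -0.3492, 0.2798]
tool_rot: [0.985, -0.175, -0.0, -0.0]
force: [0.5, -0.2, 0.3]
grip_width: 0.091
grasp_force: 0.0
```

```bash
python3 - <<'E'
from h import *
s=env.get_state();print(s["time"],s["qpos"],s["tool_pos"])
R=tilt(150);z=R.as_matrix()[:,2]
print(rel(M-.1*z,R))
E
```

```text
1.1 [-0.6468  0.1678  1.8772 -0.      1.0968  1.2755] [ 0.501  -0.3492  0.2798]
(array([-124.8405, -305.7902,   75.2334]), array([17.3868, 25.7178, 50.6358]))
```

Call:
drive_tool(series=[91,-25,-61,15,3.5,5,10,91,-50,-122,30,7,10,20,91,-75,-183,45,10.4,15.4,30.4,91,-100,-245,60,13.9,20.6,40.5,91,-125,-306,75,17.4,25.7,50.6,91,-125,-306,75,17.4,25.7,50.6,91,-125,-306,75,17.4,25.7,50.6])

```text
time: 1.98
tool_pos: [0.4873, -0.0235, 0.2053]
tool_rot: [0.785, -0.564, 0.235, -0.103]
force: [-0.0, -0.7, 0.3]
grip_width: 0.0908
grasp_force: 0.0
```

```bash
python3 - <<'E'
from h import *
import cv2
s=env.get_state();print(s["time"],s["qpos"],s["tool_pos"])
R=tilt(150);z=R.as_matrix()[:,2]
print(rel(M+.019*z,R))
a=env.camera("scene")["image"][120:320,220:420,::-1];b=env.camera("top")["image"][120:320,230:430,::-1]
cv2.imwrite("pics/pre.png",cv2.resize(np.hstack([a,b]),(800,400),interpolation=cv2.INTER_CUBIC))
E
```

```text
1.975 [-0.0539 -0.136   2.4168 -0.2208  0.3557  2.95  ] [ 0.4873 -0.0235  0.2053]
(array([ -3.4349,  -3.2304, 120.0325]), array([0.254 , 0.1788, 0.6161]))
```

View pics/pre.png

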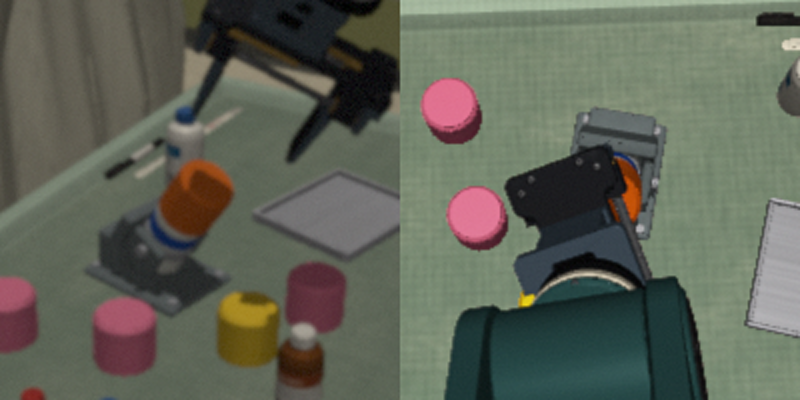

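The picture shows the open fingers straddling the line of the orange cap, at about (190,205) in the left half, and the way in is clear.

Call:
drive_tool(series=[91,-3.4,-3.2,30,0.2,0.2,0.6,91,-3.4,-3.2,60,0.2,0.2,0.6,91,-3.4,-3.2,85,0.2,0.2,0.6,91,-3.4,-3.2,105,0.2,0.2,0.6,91,-3.4,-3.2,118,0.2,0.2,0.6,91,-3.4,-3.2,118,0.2,0.2,0.6])

```text
time: 2.82
tool_pos: [0.5499, -0.0273, 0.1477]
tool_rot: [0.788, -0.573, 0.209, -0.078]
force: [-9.6, -2.9, 13.4]
grip_width: 0.0908
grasp_force: 8.3
```

Call:
drive_tool(series=[70,0,0,0,0,0,0,50,0,0,0,0,0,0,50,0,0,0,0,0,0,50,0,0,0,0,0,0,50,0,0,0,0,0,0], grip_force=15)

```text
time: 3.45
tool_pos: [0.5449, -0.0283, 0.1459]
tool_rot: [0.789, -0.574, 0.206, -0.075]
force: [-45.7, -12.6, 38.6]
grip_width: 0.0717
grasp_force: 27.3
```

```bash
python3 - <<'E'
from h import *
s=env.get_state();print(s)
R=Ro.from_quat(s["tool_rot"]);print("tool force",R.inv().apply(s["force"]),R.inv().apply(s["ft_torque"]),rel(M+.019*tilt(0).as_matrix()[:,2],tilt(150)))
E
```

```text
{'time': 3.45, 'qpos': array([-0.0453,  0.1107,  2.2985, -0.3264,  0.3171,  3.0732]), 'joint_vel': array([-0.0005, -0.0013,  0.0005,  0.0009, -0.0008,  0.0005]), 'joint_torque': array([  8.3222, -32.4631, -49.3143,   1.1504, -11.0353,   0.3788]), 'tool_pos': array([ 0.5449, -0.0283,  0.1459]), 'tool_rot': array([ 0.7888, -0.5742,  0.206 , -0.0747]), 'force': array([-45.7347, -12.6377,  38.6163]), 'ft_torque': array([-3.5834,  6.8761, -2.1613]), 'grasp_force': 27.279340290406253, 'grip_width': 0.07170173006100267}
tool force [  9.382   30.4984 -52.196 ] [-7.874   1.6375 -0.3345] (array([-6.9956, 14.6683, 41.4304]), array([4.982 , 0.8609, 0.3604]))
```

The wrist hit its q5 and q6 limits (q5 at least 0.31), so the tool stalled on the cap edge. I'll back off and open, then fit the arm kinematics to plan a grip tilted off the cap axis that stays within range.

Call:
drive_tool(series=[91,0,0,-10,0,0,0,91,0,0,-50,0,0,-5,91,0,0,-90,0,0,-15,91,0,0,-90,0,0,-15])

```text
time: 3.95
tool_pos: [0.5133, -0.0161, 0.2321]
tool_rot: [0.856, -0.465, 0.221, -0.053]
force: [0.4, -0.1, 0.3]
grip_width: 0.0911
grasp_force: 0.0
```

```bash
cat > kin.py <<'E'
from h import *
def fk(q,g):
    a1,d1,a2,b,d4,L=g
    Rz=Ro.from_euler('z',q[0]);phi=q[1]+q[2]
    p=np.array([a1+a2*np.sin(q[1])+d4*np.sin(phi)+b*np.cos(phi),0,d1+a2*np.cos(q[1])+d4*np.cos(phi)-b*np.sin(phi)])
    # frame with z along forearm (angle phi from up), q4 about z, q5 pitch, q6 about z, q6=0: tool x=left when q4=0
    R=Rz*Ro.from_euler('y',phi)*Ro.from_euler('z',q[3])*Ro.from_euler('y',q[4])*Ro.from_euler('z',q[5]+np.pi/2)
    return Rz.apply(p)+L*R.as_matrix()[:,2],R
E
python3 - <<'E'
from kin import *
s=env.get_state();print(s["time"],s["qpos"],s["tool_pos"],s["force"])
D=[([-1.33529466e+00,3.79390391e-01,1.73471421e+00,-2.7e-05,1.02848903e+00,-3.33028666e-02],[0.18580965,-0.67452326,0.21333393]),
([-0.6468,0.1678,1.8772,0,1.0968,1.2755],[0.501,-0.3492,0.2798]),
([-0.0539,-0.136,2.4168,-0.2208,0.3557,2.95],[0.4873,-0.0235,0.2053]),
([-0.0453,0.1107,2.2985,-0.3264,0.3171,3.0732],[0.5449,-0.0283,0.1459]),
(s["qpos"],s["tool_pos"])]
for b0 in(0,.1,-.1):
  f=least_squares(lambda g:np.r_[np.concatenate([fk(q,g)[0]-p for q,p in D]),(g-[.1,.4,.5,b0,.5,.3])*1e-5],[.1,.4,.5,b0,.5,.3]);print(f.x,np.abs(f.fun).max())
q=D[3][0];print(fk(q,f.x)[1].as_quat(),"vs .7888 -.5742 .206 -.0747");print(fk(s["qpos"],f.x)[1].as_quat(),s["tool_rot"])
E
```

```text
3.95 [-0.0215 -0.1149  2.322  -0.2227  0.498   2.7161] [ 0.5133 -0.0161  0.2321] [ 0.3531 -0.1041  0.2623]
[ 0.1185  0.1189  0.4378 -0.0467  0.4549  0.1066] 0.023850855729392134
[ 0.1185  0.1189  0.4378 -0.0467  0.4549  0.1066] 0.02385085573810486
[ 0.1185  0.1189  0.4378 -0.0467  0.4549  0.1066] 0.02385085562884065
[ 0.7888 -0.5742  0.206  -0.0747] vs .7888 -.5742 .206 -.0747
[ 0.8559 -0.4645  0.221  -0.0529] [ 0.8559 -0.4645  0.221  -0.0529]
```

```bash
cat > fit.py <<'E'
from kin import *
def fk(q,g):
    a1,d1,a2,b,d4,L,yo,a6=g
    Rz=Ro.from_euler('z',q[0]);phi=q[1]+q[2]
    p=np.array([a1+a2*np.sin(q[1])+d4*np.sin(phi)+b*np.cos(phi),yo,d1+a2*np.cos(q[1])+d4*np.cos(phi)-b*np.sin(phi)])
    R5=Rz*Ro.from_euler('y',phi)*Ro.from_euler('z',q[3])*Ro.from_euler('y',q[4])
    R=R5*Ro.from_euler('z',q[5]+np.pi/2)
    return Rz.apply(p)+R5.apply([a6,0,L]),R
E
cat > data.py <<'E'
D=[([-1.33529466e+00,3.79390391e-01,1.73471421e+00,-2.7e-05,1.02848903e+00,-3.33028666e-02],[0.18580965,-0.67452326,0.21333393]),
([-0.6468,0.1678,1.8772,0,1.0968,1.2755],[0.501,-0.3492,0.2798]),
([-0.0539,-0.136,2.4168,-0.2208,0.3557,2.95],[0.4873,-0.0235,0.2053]),
([-0.0453,0.1107,2.2985,-0.3264,0.3171,3.0732],[0.5449,-0.0283,0.1459]),
([-0.0215,-0.1149,2.322,-0.2227,0.498,2.7161],[0.5133,-0.0161,0.2321])]
E
python3 - <<'E'
from fit import *
from data import D
for a in (0,1):
  g0=np.array([.1,.4,.5,0,.5,.3,.02,0]);w=np.ones(8)*1e-3; w[7]=1e-4 if a else 10
  f=least_squares(lambda g:np.r_[np.concatenate([fk(q,g)[0]-p for q,p in D])*10,(g-g0)*w],g0);print(f.x,np.abs(f.fun[:15]).max()/10);print((f.fun[:15].reshape(-1,3)/10))
E
```

```text
[0.0002 0.318  0.5508 0.0414 0.6037 0.2688 0.0233 0.    ] 4.148213176979887e-05
[[-0.  0. -0.]
 [ 0.  0. -0.]
 [ 0. -0.  0.]
 [ 0.  0. -0.]
 [-0. -0.  0.]]
[0.0003 0.318  0.5508 0.0414 0.6037 0.2688 0.0233 0.    ] 4.427132190087946e-05
[[-0.  0. -0.]
 [ 0.  0. -0.]
 [ 0. -0.  0.]
 [ 0. -0. -0.]
 [-0. -0.  0.]]
```

```bash
cat > ik.py <<'E'
from fit import *
G=np.array([0.0002,0.318,0.5508,0.0414,0.6037,0.2688,0.0233,0.])
LO=np.array([-2.77,-.74,0,-1.06,.31,-3.08]);HI=np.array([2.77,2.19,2.66,4.2,2.87,3.08])
def ik(P,R,q0):
    def e(q):
        p,r=fk(q,G);return np.r_[(p-P)*3,(r.inv()*R).as_rotvec()]
    f=least_squares(e,np.clip(q0,LO+.03,HI-.03),bounds=(LO+.02,HI-.02));return f.x,np.abs(f.fun).max()
def allik(P,R):
    out=[]
    az=np.arctan2(P[1],P[0])
    for q4 in(0,.8,2.,3.,4.):
        for q6 in(-2,0,2):
            q,e=ik(P,R,[az,.1,2.2,q4,.6,q6])
            if e<2e-3 and not any(np.abs(q-o).max()<.02 for o in out): out.append(q)
    return out
AX=tilt(0).as_matrix()[:,2]*-1
def grasp(psi,beta,h,back=0,yaw=None):
    R=tilt(psi)*Ro.from_euler('y',beta,degrees=True);z=R.as_matrix()[:,2]
    return M+AX*(h+back)+.019*z,R
E
time python3 - <<'E'
from ik import *
for h in (.004,.019):
 for beta in (15,22,30):
  print("h,beta",h,beta)
  for psi in range(-180,180,20):
    o=allik(*grasp(psi,beta,h))
    print(psi,[list(np.round(q[3:],2)) for q in o])
E
```

```text
h,beta 0.004 15
-180 []
-160 [[np.float64(-0.93), np.float64(0.44), np.float64(-1.64)]]
-140 [[np.float64(-0.68), np.float64(0.45), np.float64(-1.57)]]
-120 [[np.float64(-0.44), np.float64(0.45), np.float64(-1.49)]]
-100 [[np.float64(-0.2), np.float64(0.44), np.float64(-1.41)]]
-80 [[np.float64(0.04), np.float64(0.42), np.float64(-1.34)]]
-60 [[np.float64(0.3), np.float64(0.39), np.float64(-1.29)]]
-40 [[np.float64(0.59), np.float64(0.35), np.float64(-1.26)]]
-20 []
0 []
20 []
40 []
60 []
80 []
100 [[np.float64(3.71), np.float64(0.34), np.float64(-1.81)]]
120 [[np.float64(4.1), np.float64(0.37), np.float64(-1.8)]]
140 []
160 []
h,beta 0.004 22
-180 []
-160 [[np.float64(-0.93), np.float64(0.59), np.float64(-1.6)]]
-140 [[np.float64(-0.66), np.float64(0.6), np.float64(-1.56)]]
-120 [[np.float64(-0.4), np.float64(0.6), np.float64(-1.51)]]
-100 [[np.float64(-0.16), np.float64(0.59), np.float64(-1.45)]]
-80 [[np.float64(0.1), np.float64(0.56), np.float64(-1.4)]]
-60 [[np.float64(0.37), np.float64(0.53), np.float64(-1.37)]]
-40 [[np.float64(0.67), np.float64(0.49), np.float64(-1.37)]]
-20 
[... 3324 characters left out ...]
at64(0.75), np.float64(-1.44)]]
-60 [[np.float64(0.39), np.float64(0.71), np.float64(-1.42)]]
-40 [[np.float64(0.68), np.float64(0.67), np.float64(-1.41)]]
-20 [[np.float64(1.01), np.float64(0.64), np.float64(-1.44)]]
0 [[np.float64(1.38), np.float64(0.61), np.float64(-1.51)]]
20 [[np.float64(1.81), np.float64(0.6), np.float64(-1.59)]]
40 [[np.float64(2.26), np.float64(0.63), np.float64(-1.67)]]
60 [[np.float64(2.72), np.float64(0.68), np.float64(-1.7)]]
80 [[np.float64(3.17), np.float64(0.72), np.float64(-1.68)]]
100 [[np.float64(3.61), np.float64(0.73), np.float64(-1.64)]]
120 [[np.float64(4.03), np.float64(0.73), np.float64(-1.62)]]
140 []
160 []
real	0m50.838s
user	0m51.265s
sys	0m0.160s
```

Kinematics now fit to 0.04 mm. Gripping with the tool tilted about 24° off the cap axis, about the closing line, lets the wrist sweep about 220° in a single grip with q6 near constant. I'll plan that path.

```bash
cat > plan.py <<'E'
from ik import *
Z180=Ro.from_euler('z',180,degrees=True)
B=24
def gp(psi,h,back=0,beta=B):
    P,R=grasp(psi,beta,h,back);return P,R*Z180
def cur(): s=env.get_state();return s["tool_pos"],Ro.from_quat(s["tool_rot"])
def rows(start,poses,q0=None,w=91):
    P0,R0=start;prev=start;q=env.get_state()["qpos"] if q0 is None else q0
    for P,R in poses:
        t=R0.inv().apply(P-P0)*1e3;r=(R0.inv()*R).as_rotvec(degrees=True)
        qn,e=ik(P,R,q)
        print(w,*np.round(t,0 if w==91 else 1),*np.round(r,1)," | step %.0fmm %.1fdeg dq %s q %s e%.4f"%(np.linalg.norm(P-prev[0])*1e3,np.degrees((prev[1].inv()*R).magnitude()),np.round(np.abs(qn-q)[[0,1,2,3,4,5]],2).max(),np.round(qn,2),e));q=qn;prev=(P,R)
    return q
def interp(a,b,n):
    rv=(a[1].inv()*b[1]).as_rotvec()
    return [(a[0]+(b[0]-a[0])*k/n,a[1]*Ro.from_rotvec(rv*k/n)) for k in range(1,n+1)]
E
python3 - <<'E'
from plan import *
c=cur();b=gp(-40,.004,.08)
q=rows(c,interp(c,b,9));print()
q=rows(b,[gp(p,.004,.08) for p in range(-30,80,11)],q)
print()
b=gp(69,.004,.08)
q=rows(b,[gp(69,.004,x) for x in (.06,.04,.02,.01,0)],q)
E
```

```text
91 -3.0 3.0 5.0 0.5 -2.5 0.5  | step 7mm 2.6deg dq 0.11 q [-0.05 -0.1   2.32 -0.11  0.5   2.6 ] e0.0000
91 -5.0 6.0 11.0 1.1 -5.0 1.0  | step 7mm 2.6deg dq 0.11 q [-0.08 -0.09  2.32 -0.    0.5   2.49] e0.0000
91 -8.0 9.0 16.0 1.6 -7.5 1.5  | step 7mm 2.6deg dq 0.11 q [-0.1  -0.08  2.32  0.1   0.51  2.39] e0.0000
91 -11.0 11.0 21.0 2.1 -10.0 2.0  | step 7mm 2.6deg dq 0.1 q [-0.13 -0.06  2.31  0.2   0.53  2.29] e0.0000
91 -14.0 14.0 27.0 2.6 -12.4 2.5  | step 7mm 2.6deg dq 0.09 q [-0.15 -0.04  2.31  0.28  0.55  2.19] e0.0000
91 -16.0 17.0 32.0 3.2 -14.9 3.0  | step 7mm 2.6deg dq 0.09 q [-0.18 -0.02  2.31  0.36  0.57  2.11] e0.0000
91 -19.0 20.0 37.0 3.7 -17.4 3.5  | step 7mm 2.6deg dq 0.08 q [-0.2  -0.    2.3   0.44  0.59  2.03] e0.0000
91 -22.0 23.0 43.0 4.2 -19.9 4.0  | step 7mm 2.6deg dq 0.07 q [-0.23  0.02  2.3   0.5   0.62  1.96] e0.0000
91 -25.0 26.0 48.0 4.7 -22.4 4.5  | step 7mm 2.6deg dq 0.06 q [-0.25  0.04  2.29  0.56  0.65  1.9 ] e0.0000

91 0.0 -1.0 -0.0 4.1 0.0 9.1  | step 1mm 10.0deg dq 0.13 q [-0.28  0.04  2.32  0.69  0.63  1.92] e0.0000
91 0.0 -3.0 -0.0 8.5 -0.0 19.2  |
[... 753 characters left out ...]
 1mm 11.0deg dq 0.35 q [-0.19 -0.    2.55  2.52  0.35  1.65] e0.0000
91 9.0 -7.0 -4.0 44.3 0.0 99.6  | step 1mm 11.0deg dq 0.37 q [-0.13  0.    2.56  2.9   0.35  1.51] e0.0000

91 8.0 0.0 18.0 0.0 0.0 0.0  | step 20mm 0.0deg dq 0.07 q [-0.13  0.07  2.54  2.92  0.41  1.48] e0.0000
91 16.0 0.0 37.0 0.0 0.0 0.0  | step 20mm 0.0deg dq 0.07 q [-0.14  0.14  2.53  2.94  0.46  1.46] e0.0000
91 24.0 0.0 55.0 0.0 0.0 0.0  | step 20mm 0.0deg dq 0.07 q [-0.14  0.21  2.51  2.96  0.51  1.44] e0.0000
91 28.0 0.0 64.0 0.0 0.0 0.0  | step 10mm 0.0deg dq 0.03 q [-0.14  0.25  2.5   2.96  0.53  1.43] e0.0000
91 33.0 0.0 73.0 0.0 0.0 0.0  | step 10mm 0.0deg dq 0.03 q [-0.14  0.28  2.48  2.97  0.55  1.43] e0.0000
```

Call:
drive_tool(series=[91,-6,6.5,12,1.2,-5.6,1.1,91,-12,13,24,2.4,-11.2,2.2,91,-19,19,36,3.5,-16.8,3.4,91,-25,26,48,4.7,-22.4,4.5])

```text
time: 4.45
tool_pos: [0.5011, -0.016, 0.1693]
tool_rot: [0.86, -0.471, 0.064, -0.186]
force: [-1.2, 0.7, -0.0]
grip_width: 0.0912
grasp_force: 0.0
```

Call:
drive_tool(series=[91,0,-1,0,4.1,0,9.1,91,0,-3,0,8.5,0,19.2,91,1,-4,0,13,0,29.2,91,2,-5,-1,17.5,0,39.3,91,3,-6,-1,22,0,49.3,91,4,-7,-2,25.2,0,56.6,91,4.5,-7,-2,28.5,0,64,91,5.5,-7.5,-2.5,31.3,0,70.4,91,6.5,-8,-3,34.2,0,76.8,91,7.3,-8,-3.3,37,0,83.1])

```text
time: 5.7
tool_pos: [0.5099, -0.0193, 0.1748]
tool_rot: [-0.24, 0.873, -0.062, 0.421]
force: [1.1, -0.9, -0.4]
grip_width: 0.0913
grasp_force: 0.0
```

```bash
python3 - <<'E'
from plan import *
c=cur();s=env.get_state();print(s["time"],s["qpos"])
g=gp(51,.004,.08);print((c[0]-g[0])*1e3,(g[1].inv()*c[1]).as_rotvec(degrees=True))
b=gp(69,.004,.08)
q=rows(c,interp(c,b,3)+[gp(69,.004,x) for x in (.06,.04,.02,.01,0)])
E
```

```text
5.7 [-0.2217  0.0025  2.5414  2.3147  0.3615  1.7248]
[-1.6263 -0.445  -3.9103] [0.0161 0.4403 0.4227]
91 -1.0 -1.0 -0.0 2.4 -0.2 5.3  | step 2mm 5.9deg dq 0.19 q [-0.19  0.    2.55  2.5   0.35  1.66] e0.0000
91 -2.0 -3.0 -1.0 4.8 -0.3 10.7  | step 2mm 5.9deg dq 0.2 q [-0.16  0.    2.56  2.7   0.35  1.59] e0.0000
91 -3.0 -4.0 -1.0 7.2 -0.5 16.0  | step 2mm 5.9deg dq 0.2 q [-0.13  0.    2.56  2.9   0.35  1.51] e0.0000
91 4.0 -4.0 17.0 7.2 -0.5 16.0  | step 20mm 0.0deg dq 0.07 q [-0.13  0.07  2.54  2.92  0.41  1.48] e0.0000
91 12.0 -4.0 35.0 7.2 -0.5 16.0  | step 20mm 0.0deg dq 0.07 q [-0.14  0.14  2.53  2.94  0.46  1.46] e0.0000
91 20.0 -4.0 54.0 7.2 -0.5 16.0  | step 20mm 0.0deg dq 0.07 q [-0.14  0.21  2.51  2.96  0.51  1.44] e0.0000
91 24.0 -4.0 63.0 7.2 -0.5 16.0  | step 10mm 0.0deg dq 0.03 q [-0.14  0.25  2.5   2.96  0.53  1.43] e0.0000
91 28.0 -4.0 72.0 7.2 -0.5 16.0  | step 10mm 0.0deg dq 0.03 q [-0.14  0.28  2.48  2.97  0.55  1.43] e0.0000
```

Call:
drive_tool(series=[91,-1,-1,0,2.4,-0.2,5.3,91,-2,-3,-1,4.8,-0.3,10.7,91,-3,-4,-1,7.2,-0.5,16,91,4,-4,17,7.2,-0.5,16,91,12,-4,35,7.2,-0.5,16,91,20,-4,54,7.2,-0.5,16,91,24,-4,63,7.2,-0.5,16,91,28,-4,72,7.2,-0.5,16,91,28,-4,72,7.2,-0.5,16])

```text
time: 6.82
tool_pos: [0.552, -0.0286, 0.1109]
tool_rot: [-0.093, 0.89, -0.056, 0.444]
force: [0.5, 0.3, 0.7]
grip_width: 0.0911
grasp_force: 0.0
```

```bash
python3 - <<'E'
from plan import *
import cv2
c=cur();s=env.get_state();print(s["time"],s["qpos"],s["force"])
g=gp(69,.004,0);print(g[1].inv().apply(c[0]-g[0])*1e3,(g[1].inv()*c[1]).as_rotvec(degrees=True))
a=env.camera("scene")["image"][130:290,240:400,::-1];b=env.camera("top")["image"][140:300,250:410,::-1]
cv2.imwrite("pics/at.png",cv2.resize(np.hstack([a,b]),(800,400),interpolation=cv2.INTER_CUBIC))
E
```

```text
6.825 [-0.1402  0.2765  2.4831  2.9589  0.5493  1.4264] [0.5402 0.2899 0.6916]
[-1.2939  0.5797  0.046 ] [-0.1838 -0.1356 -0.3272]
```

View pics/at.png

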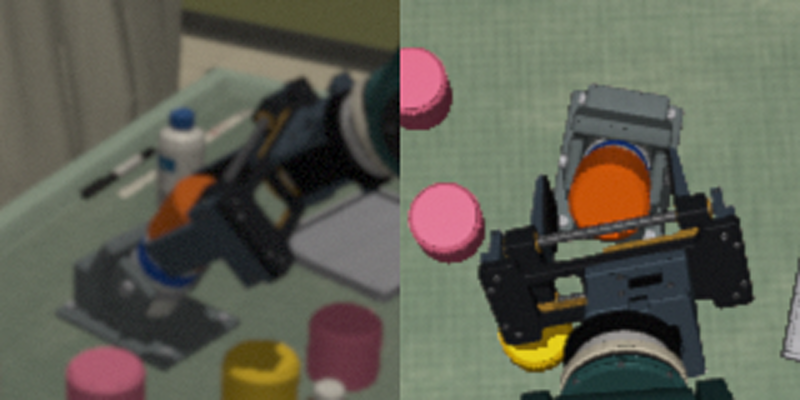

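The picture shows the fingers on both sides of the orange cap, which is at (610,190) in the right half, with nothing else touched. I'll close gently first to check centring.

Call:
drive_tool(series=[66,1.3,-0.6,0,0,0,0,50,1.3,-0.6,0,0,0,0,50,1.3,-0.6,0,0,0,0,50,1.3,-0.6,0,0,0,0], grip_force=12)

```text
time: 7.42
tool_pos: [0.5514, -0.0293, 0.1108]
tool_rot: [-0.093, 0.889, -0.056, 0.444]
force: [-1.1, 1.2, 2.3]
grip_width: 0.0601
grasp_force: 12.0
```

```bash
python3 - <<'E'
from plan import *
c=cur();s=env.get_state();print(s["time"],s["grip_width"],s["grasp_force"],s["qpos"])
print("F tool",c[1].inv().apply(s["force"]),c[1].inv().apply(s["ft_torque"]))
g=gp(69,.004,0);print(g[1].inv().apply(c[0]-g[0])*1e3,(g[1].inv()*c[1]).as_rotvec(degrees=True))
E
```

```text
7.425 0.06005428776309073 11.997466825687297 [-0.1427  0.2772  2.4844  2.9554  0.5531  1.427 ]
F tool [-1.4161  0.8859 -2.2701] [-0.345   0.0488  0.0882]
[-0.7041  0.0432 -0.2942] [-0.1824 -0.2279 -0.3675]
```

```bash
python3 - <<'E'
from plan import *
f=lambda p:gp(p,.004+.0043*np.radians(69-p))
q=env.get_state()["qpos"]
for a in (69,-1,-76):
    L=[f(p) for p in np.linspace(a,a-(70 if a==69 else 75),11)[1:]]
    q=rows(f(a),L,q,50);print()
E
```

```text
50 -0.2 0.9 -0.5 -2.8 -0.0 -6.4  | step 1mm 7.0deg dq 0.14 q [-0.17  0.27  2.48  2.81  0.53  1.42] e0.0000
50 -0.2 1.9 -1.1 -5.7 -0.0 -12.8  | step 1mm 7.0deg dq 0.16 q [-0.21  0.26  2.47  2.66  0.52  1.43] e0.0000
50 -0.2 2.8 -1.6 -8.5 -0.0 -19.2  | step 1mm 7.0deg dq 0.16 q [-0.23  0.26  2.46  2.5   0.51  1.44] e0.0000
50 -0.0 3.6 -2.3 -11.4 -0.0 -25.6  | step 1mm 7.0deg dq 0.16 q [-0.26  0.25  2.45  2.34  0.49  1.46] e0.0000
50 0.2 4.4 -3.0 -14.2 -0.0 -32.0  | step 1mm 7.0deg dq 0.16 q [-0.28  0.25  2.44  2.18  0.48  1.49] e0.0000
50 0.5 5.2 -3.7 -17.1 -0.0 -38.4  | step 1mm 7.0deg dq 0.16 q [-0.29  0.24  2.42  2.01  0.47  1.52] e0.0000
50 0.9 5.8 -4.4 -19.9 -0.0 -44.8  | step 1mm 7.0deg dq 0.16 q [-0.3   0.24  2.4   1.85  0.47  1.56] e0.0000
50 1.4 6.4 -5.2 -22.8 0.0 -51.2  | step 1mm 7.0deg dq 0.16 q [-0.31  0.23  2.38  1.69  0.47  1.6 ] e0.0000
50 1.9 6.9 -6.0 -25.6 0.0 -57.6  | step 1mm 7.0deg dq 0.16 q [-0.31  0.23  2.36  1.53  0.47  1.63] e0.0000
50 2.5 7.3 -6.9 -28.5 -0.0 -63.9  | step 1mm 7.0deg dq 0.15 q [-0.31  0.23  2.34  1.38  0.48  1.67] e0.0000

50 -0.2 1.0 -0.5 -3.1
[... 1425 characters left out ...]
 dq 0.09 q [-0.03  0.24  2.16 -0.22  0.65  1.66] e0.0000
50 0.3 4.7 -3.2 -15.3 -0.0 -34.3  | step 1mm 7.5deg dq 0.09 q [-0.01  0.24  2.17 -0.31  0.66  1.64] e0.0000
50 0.7 5.5 -4.0 -18.3 0.0 -41.1  | step 1mm 7.5deg dq 0.09 q [ 0.02  0.24  2.17 -0.4   0.66  1.62] e0.0000
50 1.2 6.1 -4.8 -21.4 -0.0 -48.0  | step 1mm 7.5deg dq 0.09 q [ 0.04  0.24  2.18 -0.49  0.66  1.6 ] e0.0000
50 1.7 6.7 -5.7 -24.4 0.0 -54.8  | step 1mm 7.5deg dq 0.09 q [ 0.06  0.24  2.19 -0.58  0.66  1.58] e0.0000
50 2.3 7.1 -6.6 -27.5 -0.0 -61.7  | step 1mm 7.5deg dq 0.09 q [ 0.09  0.24  2.2  -0.68  0.66  1.56] e0.0000
50 2.9 7.5 -7.5 -30.5 0.0 -68.5  | step 1mm 7.5deg dq 0.1 q [ 0.11  0.24  2.22 -0.77  0.66  1.54] e0.0000
```

Call:
drive_tool(series=[50,0,0,0,0,0,0,50,0,0,0,0,0,0,50,-0.2,0.9,-0.5,-2.8,0,-6.4,50,-0.2,1.9,-1.1,-5.7,0,-12.8,50,-0.2,2.8,-1.6,-8.5,0,-19.2,50,0,3.6,-2.3,-11.4,0,-25.6,50,0.2,4.4,-3,-14.2,0,-32,50,0.5,5.2,-3.7,-17.1,0,-38.4], grip_force=58)

```text
time: 8.43
tool_pos: [0.5473, -0.0245, 0.1113]
tool_rot: [-0.444, 0.807, -0.068, 0.382]
force: [4.9, 3.3, 2.9]
grip_width: 0.0596
grasp_force: 58.0
```

```bash
python3 - <<'E'
from plan import *
c=cur();s=env.get_state();print(s["time"],s["grip_width"],s["grasp_force"],s["qpos"])
print("F tool",c[1].inv().apply(s["force"]),c[1].inv().apply(s["ft_torque"]))
f=lambda p:gp(p,.004+.0043*np.radians(69-p))
g=f(27);print(g[1].inv().apply(c[0]-g[0])*1e3,(g[1].inv()*c[1]).as_rotvec(degrees=True))
q=rows(f(27),[f(p) for p in np.linspace(27,-48,11)[1:]],s["qpos"],50)
E
```

```text
8.425 0.059588533502586354 57.988805671921 [-0.2941  0.2396  2.419   2.0005  0.4757  1.5226]
F tool [-5.6638 -2.5766  2.0745] [ 0.3329 -0.7047  0.22  ]
[-0.1411 -0.1807 -0.3657] [-0.1542 -0.138  -0.6066]
50 -0.2 1.0 -0.5 -3.1 -0.0 -6.9  | step 1mm 7.5deg dq 0.16 q [-0.3   0.24  2.4   1.84  0.47  1.56] e0.0000
50 -0.2 2.0 -1.1 -6.1 -0.0 -13.7  | step 1mm 7.5deg dq 0.17 q [-0.31  0.23  2.38  1.67  0.47  1.6 ] e0.0000
50 -0.1 3.0 -1.8 -9.2 0.0 -20.6  | step 1mm 7.5deg dq 0.17 q [-0.31  0.23  2.36  1.5   0.47  1.64] e0.0000
50 0.0 3.9 -2.5 -12.2 0.0 -27.4  | step 1mm 7.5deg dq 0.16 q [-0.31  0.23  2.34  1.34  0.48  1.68] e0.0000
50 0.3 4.7 -3.2 -15.3 -0.0 -34.3  | step 1mm 7.5deg dq 0.15 q [-0.3   0.22  2.32  1.19  0.49  1.71] e0.0000
50 0.7 5.5 -4.0 -18.3 0.0 -41.1  | step 1mm 7.5deg dq 0.14 q [-0.29  0.22  2.3   1.04  0.5   1.73] e0.0000
50 1.2 6.1 -4.8 -21.4 0.0 -48.0  | step 1mm 7.5deg dq 0.14 q [-0.28  0.22  2.28  0.91  0.52  1.75] e0.0000
50 1.7 6.7 -5.7 -24.4 0.0 -54.8  | step 1mm 7.5deg dq 0.13 q [-0.26  0.22  2.26  0.78  0.53  1.76] e0.0000
50 2.3 7.1 -6.6 -27.5 -0.0 -61.7  | step 1mm 7.5deg dq 0.12 q [-0.25  0.22  2.24  0.66  0.55  1.77] e0.0000
50 2.9 7.5 -7.5 -30.5 -0.0 -68.5  | step 1mm 7.5deg dq 0.11 q [-0.23  0.22  2.22  0.54  0.56  1.77] e0.0000
```

Call:
drive_tool(series=[50,-0.2,1,-0.5,-3.1,0,-6.9,50,-0.2,2,-1.1,-6.1,0,-13.7,50,-0.1,3,-1.8,-9.2,0,-20.6,50,0,3.9,-2.5,-12.2,0,-27.4,50,0.3,4.7,-3.2,-15.3,0,-34.3,50,0.7,5.5,-4,-18.3,0,-41.1,50,1.2,6.1,-4.8,-21.4,0,-48,50,1.7,6.7,-5.7,-24.4,0,-54.8,50,2.3,7.1,-6.6,-27.5,0,-61.7,50,2.9,7.5,-7.5,-30.5,0,-68.5])

```text
time: 9.68
tool_pos: [0.5372, -0.0245, 0.112]
tool_rot: [0.896, -0.41, 0.068, -0.155]
force: [0.6, -3.0, 5.1]
grip_width: 0.059
grasp_force: 58.0
```

Call:
drive_tool(series=[50,-0.2,1,-0.5,-3.1,0,-6.9,50,-0.2,2,-1.1,-6.1,0,-13.7,50,-0.1,3,-1.8,-9.2,0,-20.6,50,0,3.9,-2.5,-12.2,0,-27.4,50,0.3,4.7,-3.2,-15.3,0,-34.3,50,0.7,5.5,-4,-18.3,0,-41.1,50,1.2,6.1,-4.8,-21.4,0,-48,50,1.7,6.7,-5.7,-24.4,0,-54.8,50,2.3,7.1,-6.6,-27.5,0,-61.7,50,2.9,7.5,-7.5,-30.5,0,-68.5])

```text
time: 10.92
tool_pos: [0.5329, -0.0322, 0.1171]
tool_rot: [0.977, 0.157, 0.039, 0.136]
force: [2.6, 0.1, 5.4]
grip_width: 0.0593
grasp_force: 58.0
```

```bash
python3 - <<'E'
from plan import *
c=cur();s=env.get_state();print(s["time"],s["grip_width"],s["grasp_force"],s["qpos"])
print("F tool",c[1].inv().apply(s["force"]),c[1].inv().apply(s["ft_torque"]))
f=lambda p:gp(p,.004+.0043*np.radians(69-p))
g=f(-123);print(g[1].inv().apply(c[0]-g[0])*1e3,(g[1].inv()*c[1]).as_rotvec(degrees=True))
L=[f(p) for p in (-131,-139,-147)]
q=rows(f(-123),L,s["qpos"],50)
# draw off 40mm along axis from f(-147)
E=f(-147); print(); q=rows(E,[(E[0]+AX*d,E[1]) for d in (.005,.015,.03,.045)],q,50)
E
```

```text
10.925 0.05932493976635857 57.99485750729218 [ 0.0249  0.2387  2.1743 -0.4326  0.6572  1.6134]
F tool [ 2.701   2.1975 -4.8718] [-0.1524  0.5963  0.092 ]
[ 1.7379  0.8148 -1.2332] [-0.3148  0.3801 -0.5358]
50 -0.2 1.1 -0.6 -3.3 0.0 -7.3  | step 1mm 8.0deg dq 0.09 q [ 0.05  0.24  2.18 -0.52  0.66  1.59] e0.0000
50 -0.2 2.1 -1.2 -6.5 -0.0 -14.6  | step 1mm 8.0deg dq 0.1 q [ 0.07  0.24  2.19 -0.62  0.66  1.57] e0.0000
50 -0.1 3.1 -1.9 -9.8 -0.0 -21.9  | step 1mm 8.0deg dq 0.1 q [ 0.1   0.24  2.21 -0.72  0.66  1.55] e0.0000

50 -2.0 -0.0 -4.6 0.0 0.0 0.0  | step 5mm 0.0deg dq 0.01 q [ 0.1   0.23  2.21 -0.72  0.67  1.54] e0.0000
50 -6.1 -0.0 -13.7 0.0 0.0 0.0  | step 10mm 0.0deg dq 0.02 q [ 0.1   0.21  2.22 -0.7   0.68  1.53] e0.0000
50 -12.2 0.0 -27.4 0.0 0.0 0.0  | step 15mm 0.0deg dq 0.04 q [ 0.11  0.17  2.23 -0.68  0.7   1.51] e0.0000
50 -18.3 0.0 -41.1 0.0 0.0 0.0  | step 15mm 0.0deg dq 0.04 q [ 0.11  0.14  2.24 -0.66  0.72  1.48] e0.0000
```

Call:
drive_tool(series=[50,-0.2,1.1,-0.6,-3.3,0,-7.3,50,-0.2,2.1,-1.2,-6.5,0,-14.6,50,-0.1,3.1,-1.9,-9.8,0,-21.9,50,-0.1,3.1,-1.9,-9.8,0,-21.9])

```text
time: 11.42
tool_pos: [0.5321, -0.0341, 0.1192]
tool_rot: [0.915, 0.335, 0.025, 0.223]
force: [-2.0, 4.2, 8.0]
grip_width: 0.0595
grasp_force: 58.0
```

Call:
drive_tool(series=[50,-1.2,0,-2.7,0,0,0,50,-2.4,0,-5.5,0,0,0,50,-2.4,0,-5.5,0,0,0])

```text
time: 11.8
tool_pos: [0.5294, -0.0337, 0.1244]
tool_rot: [0.916, 0.334, 0.025, 0.222]
force: [1.3, 5.5, 4.0]
grip_width: 0.0596
grasp_force: 58.0
```

Call:
drive_tool(series=[50,-4,0,-9,0,0,0,50,-10,0,-22.8,0,0,0,50,-17,0,-38.4,0,0,0,50,-17,0,-38.4,0,0,0])

```text
time: 12.3
tool_pos: [0.508, -0.0295, 0.1616]
tool_rot: [0.916, 0.333, 0.025, 0.222]
force: [0.1, -0.6, -0.5]
grip_width: 0.0596
grasp_force: 58.0
```

```bash
cat >> plan.py <<'E'
TR=np.array([.4649,-.2664])
def vert(az_y,flip,bottom,xy=TR,h=.004,beta=B):
    "cap axis vertical, held tilted beta; tool y along azimuth az_y"
    a=np.radians(az_y+(180 if flip else 0));y=np.array([np.cos(a),np.sin(a),0]);z=np.array([0,0,-1.]);x=np.cross(y,z)
    R=Ro.from_matrix(np.c_[x,y,z])*Ro.from_euler('y',-beta,degrees=True)
    return np.r_[xy,bottom+.027+h]+.019*R.as_matrix()[:,2],R
E
python3 - <<'E'
from plan import *
c=cur();s=env.get_state();print(s["time"],s["force"],s["grip_width"],c[0],s["qpos"])
print("axis in tool",gp(-147,0)[1].inv().apply(AX),vert(75,0,0)[1].inv().apply([0,0,1]))
for az in (75,60,90,-15):
  for fl in(0,1):
    for b in (.008,.15):
      print(az,fl,b,allik(*vert(az,fl,b)))
E
```

```text
12.3 [ 0.1302 -0.5753 -0.4527] 0.05959255334289302 [ 0.508  -0.0295  0.1616] [ 0.1134  0.1257  2.2425 -0.666   0.7253  1.4819]
axis in tool [-0.4067 -0.     -0.9135] [-0.4067  0.     -0.9135]
75 0 0.008 []
75 0 0.15 [array([-0.6328,  0.0764,  2.2844,  0.3759,  0.4134, -2.259 ])]
75 1 0.008 [array([-0.5161,  0.5894,  1.9113, -0.1182,  1.0508,  1.3966])]
75 1 0.15 [array([-0.5161,  0.372 ,  1.9019, -0.1071,  1.2762,  1.3689])]
60 0 0.008 []
60 0 0.15 [array([-0.5733,  0.0695,  2.2921,  0.057 ,  0.3622, -1.6695])]
60 1 0.008 [array([-0.5574,  0.5925,  1.9054, -0.0157,  1.0625,  1.5476])]
60 1 0.15 [array([-0.5574,  0.376 ,  1.896 , -0.0143,  1.2882,  1.5439])]
90 0 0.008 []
90 0 0.15 [array([-0.6845,  0.0966,  2.2618,  0.5481,  0.5161, -2.6995])]
90 1 0.008 [array([-0.4768,  0.5803,  1.929 , -0.2208,  1.02  ,  1.2468])]
90 1 0.15 [array([-0.4768,  0.3599,  1.9196, -0.1983,  1.2449,  1.1941])]
-15 0 0.008 [array([-0.3749,  0.4697,  2.1424, -0.764 ,  0.6238,  0.5373])]
-15 0 0.15 [array([-0.3749,  0.2045,  2.1317, -0.5726,  0.8419,  0.2818])]
-15 1 0.008 [array([-0.7343,  0.5218,  2.0419,  0.5057,  0.8445,  2.2791])]
-15 1 0.15 [array([-0.7343,  0.2801,  2.0319,  0.4256,  1.0699,  2.4171])]
```

```bash
python3 - <<'E'
from plan import *
print("white bottle cap", onz(T,(440,152),.104))
c=cur();u=(c[0]+AX*.03+[0,0,.03],c[1]);v=vert(75,1,.12)
print(np.linalg.norm(v[0]-u[0]),np.degrees((u[1].inv()*v[1]).magnitude()))
q=rows(c,[u]+interp(u,v,6),None,50)
w=vert(75,1,.012)
print();rows(v,interp(v,w,4)+[vert(75,1,.008)],q,50)
E
```

```text
white bottle cap [ 0.6662 -0.2429  0.104 ]
0.25489978528040136 66.91888847677409
50 -15.1 12.8 -54.4 0.0 0.0 0.0  | step 58mm 0.0deg dq 0.12 q [ 0.12  0.    2.24 -0.59  0.83  1.39] e0.0000
50 -43.0 30.2 -27.5 6.2 -4.7 8.0  | step 42mm 11.2deg dq 0.11 q [ 0.01  0.05  2.2  -0.48  0.88  1.36] e0.0000
50 -70.9 47.6 -0.6 12.4 -9.4 16.0  | step 42mm 11.2deg dq 0.11 q [-0.1   0.11  2.16 -0.39  0.93  1.34] e0.0000
50 -98.8 65.0 26.3 18.6 -14.1 24.0  | step 42mm 11.2deg dq 0.11 q [-0.21  0.18  2.11 -0.3   1.    1.33] e0.0000
50 -126.7 82.4 53.2 24.8 -18.8 32.0  | step 42mm 11.2deg dq 0.11 q [-0.32  0.25  2.05 -0.23  1.07  1.33] e0.0000
50 -154.6 99.8 80.1 30.9 -23.5 40.0  | step 42mm 11.2deg dq 0.1 q [-0.42  0.33  1.98 -0.17  1.14  1.35] e0.0000
50 -182.5 117.2 107.0 37.1 -28.3 48.0  | step 42mm 11.2deg dq 0.1 q [-0.52  0.41  1.91 -0.11  1.23  1.37] e0.0000

50 11.0 0.0 24.7 0.0 0.0 0.0  | step 27mm 0.0deg dq 0.04 q [-0.52  0.45  1.91 -0.11  1.18  1.38] e0.0000
50 22.0 0.0 49.3 0.0 0.0 0.0  | step 27mm 0.0deg dq 0.04 q [-0.52  0.5   1.92 -0.11  1.14  1.38] e0.0000
50 32.9 0.0 74.0 0.0 0.0 0.0  | step 27mm 0.0deg dq 0.04 q [-0.52  0.54  1.91 -0.12  1.1   1.39] e0.0000
50 43.9 0.0 98.7 0.0 0.0 0.0  | step 27mm 0.0deg dq 0.04 q [-0.52  0.58  1.91 -0.12  1.06  1.4 ] e0.0000
50 45.6 0.0 102.3 0.0 0.0 0.0  | step 4mm 0.0deg dq 0.01 q [-0.52  0.59  1.91 -0.12  1.05  1.4 ] e0.0000
```

Call:
drive_tool(series=[50,-15,13,-54,0,0,0,50,-43,30,-28,6.2,-4.7,8,50,-71,48,-1,12.4,-9.4,16,50,-99,65,26,18.6,-14.1,24,50,-127,82,53,24.8,-18.8,32,50,-155,100,80,30.9,-23.5,40,50,-182.5,117,107,37.1,-28.3,48,50,-182.5,117,107,37.1,-28.3,48,50,-182.5,117,107,37.1,-28.3,48])

```text
time: 13.42
tool_pos: [0.4572, -0.2644, 0.1319]
tool_rot: [0.969, -0.128, -0.207, -0.027]
force: [-0.0, 0.2, -0.9]
grip_width: 0.0597
grasp_force: 58.0
```

```bash
python3 - <<'E'
from plan import *
import cv2
c=cur();s=env.get_state();print(s["time"],s["force"],s["grip_width"],c[0],s["qpos"])
v=vert(75,1,.12);print((c[0]-v[0])*1e3,(v[1].inv()*c[1]).as_rotvec(degrees=True))
w=vert(75,1,.010)
rows(c,interp(c,w,4),None,50)
a=env.camera("scene")["image"][120:280,300:460,::-1];b=env.camera("top")["image"][180:340,370:530,::-1]
cv2.imwrite("pics/tr.png",cv2.resize(np.hstack([a,b]),(800,400),interpolation=cv2.INTER_CUBIC))
E
```

```text
13.425 [-0.0211  0.1967 -0.9028] 0.05972747956517085 [ 0.4572 -0.2644  0.1319] [-0.5156  0.4178  1.909  -0.1105  1.226   1.3771]
[-0.2555  0.0021 -1.7543] [-0.0619 -0.1493  0.0732]
50 11.1 -0.1 24.7 0.0 0.0 -0.0  | step 27mm 0.0deg dq 0.04 q [-0.52  0.46  1.91 -0.11  1.18  1.38] e0.0000
50 22.3 -0.1 49.3 0.0 0.1 -0.0  | step 27mm 0.0deg dq 0.04 q [-0.52  0.5   1.92 -0.11  1.14  1.39] e0.0000
50 33.4 -0.2 74.0 0.0 0.1 -0.1  | step 27mm 0.0deg dq 0.04 q [-0.52  0.54  1.91 -0.12  1.1   1.39] e0.0000
50 44.5 -0.2 98.7 0.1 0.1 -0.1  | step 27mm 0.0deg dq 0.04 q [-0.52  0.59  1.91 -0.12  1.05  1.4 ] e0.0000
```

View pics/tr.png

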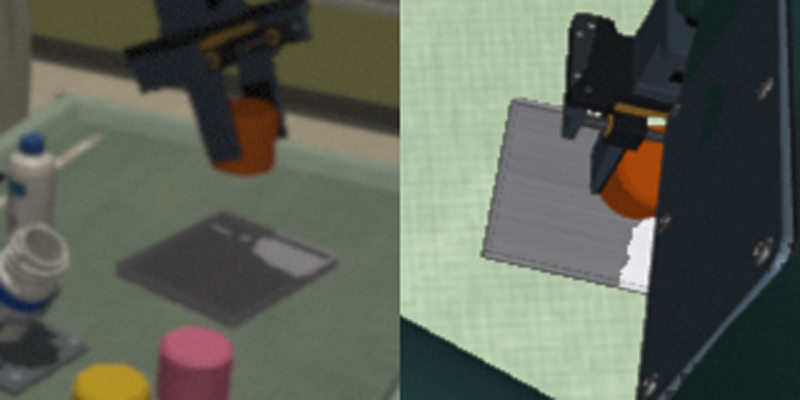

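The picture shows the canister open at (40,260) and the cap held upright above the tray at (245,140). I'll lower it.

Call:
drive_tool(series=[50,11,0,24.7,0,0,0,50,22,0,49.3,0,0,0,50,33,0,74,0,0,0,50,41,0,90,0,0,0,50,44.5,0,98,0,0,0,50,44.5,0,98,0,0,0])

```text
time: 14.28
tool_pos: [0.4584, -0.2645, 0.0251]
tool_rot: [0.97, -0.128, -0.207, -0.026]
force: [-0.3, 0.7, -0.6]
grip_width: 0.0597
grasp_force: 58.0
```

Call:
drive_tool(series=[50,0.4,0,0.9,0,0,0,50,0.8,0,1.8,0,0,0,50,0.8,0,1.8,0,0,0])

```text
time: 14.65
tool_pos: [0.4584, -0.2647, 0.0242]
tool_rot: [0.97, -0.128, -0.207, -0.027]
force: [-2.4, 3.8, 15.2]
grip_width: 0.0597
grasp_force: 58.0
```

The 15 N contact means the cap is on the tray floor. I'll release and retreat, then plan the tube pick.

Call:
drive_tool(series=[64,0,0,0,0,0,0,80,0,0,0,0,0,0,88,0,0,0,0,0,0,88,0,0,-20,0,0,0,88,0,0,-60,0,0,0,88,0,0,-110,0,0,0,88,0,0,-160,0,0,0])

```text
time: 15.52
tool_pos: [0.5223, -0.2816, 0.1718]
tool_rot: [0.97, -0.128, -0.207, -0.026]
force: [0.9, 0.1, -0.1]
grip_width: 0.0881
grasp_force: 0.0
```

```bash
cat >> plan.py <<'E'
BL=np.array([.4534,.2652]);SG=.088
def tv(bottom,az_y=120,beta=15,xy=BL): return vert(az_y,1,bottom,xy,SG-.027,beta)
E
python3 - <<'E'
from plan import *
import cv2
c=cur();s=env.get_state();print(s["time"],s["force"],s["grip_width"],c[0],s["qpos"])
print("proj mouth",proj(S,M),proj(T,M))
a=env.camera("scene")["image"];b=env.camera("top")["image"]
cv2.imwrite("pics/m.png",np.hstack([cv2.resize(a[180:280,270:370,::-1],(400,400),interpolation=cv2.INTER_CUBIC),cv2.resize(b[180:340,370:530,::-1],(400,400))]))
v=tv(.09)
print(v[0],np.linalg.norm(v[0]-c[0]))
q=rows(c,interp(c,v,14))
print();q=rows(v,[tv(x) for x in (.07,.04,.01,.0)],q,50)
for beta in(15,18):
  for psi in (-90,-105,-120,-75):
    for h in (.12,.025):
      P=gp(psi,h,0,beta);print(beta,psi,h,allik(*P))
E
```

```text
15.525 [ 0.8502  0.0767 -0.1243] 0.08807521528189625 [ 0.5223 -0.2816  0.1718] [-0.4912  0.4547  1.7603 -0.0968  1.3375  1.3842]
proj mouth [317.9273 217.1482] [335.0277 217.0248]
[0.4491 0.2627 0.1596] 0.5493718210186902
91 -13.0 -36.0 7.0 -1.1 0.6 -3.0  | step 39mm 3.3deg dq 0.06 q [-0.44  0.42  1.81 -0.09  1.31  1.38] e0.0000
91 -27.0 -72.0 14.0 -2.1 1.2 -6.1  | step 39mm 3.3deg dq 0.06 q [-0.38  0.39  1.86 -0.09  1.28  1.38] e0.0000
91 -40.0 -109.0 21.0 -3.2 1.8 -9.1  | step 39mm 3.3deg dq 0.06 q [-0.32  0.36  1.9  -0.08  1.26  1.38] e0.0000
91 -54.0 -145.0 28.0 -4.3 2.5 -12.1  | step 39mm 3.3deg dq 0.06 q [-0.26  0.33  1.94 -0.07  1.24  1.39] e0.0000
91 -67.0 -181.0 35.0 -5.3 3.1 -15.2  | step 39mm 3.3deg dq 0.07 q [-0.19  0.31  1.97 -0.06  1.22  1.4 ] e0.0000
91 -81.0 -217.0 41.0 -6.4 3.7 -18.2  | step 39mm 3.3deg dq 0.07 q [-0.12  0.29  2.   -0.06  1.2   1.41] e0.0000
91 -94.0 -253.0 48.0 -7.5 4.3 -21.3  | step 39mm 3.3deg dq 0.07 q [-0.04  0.27  2.02 -0.05  1.19  1.42] e0.0000
91 -108.0 -290.0 55.0 -8.6 4.9 -24.3  | step 39mm 3.3deg dq 0.08 q [ 0.03  0.26  2.03 -0.04  1.17  1
[... 1651 characters left out ...]
8725])]
15 -75 0.025 [array([-0.1152,  0.1655,  2.2568,  0.0966,  0.4458,  1.8277])]
18 -90 0.12 [array([-0.0689, -0.0446,  2.2735, -0.0449,  0.7058,  1.7425])]
18 -90 0.025 [array([-0.0829,  0.1832,  2.2234, -0.0521,  0.5278,  1.7396])]
18 -105 0.12 [array([-0.0221, -0.0385,  2.2706, -0.1822,  0.7166,  1.6434])]
18 -105 0.025 [array([-0.0407,  0.1882,  2.2205, -0.2258,  0.5409,  1.6815])]
18 -120 0.12 [array([ 0.0236, -0.0349,  2.2758, -0.3191,  0.7189,  1.5431])]
18 -120 0.025 [array([ 0.0004,  0.1924,  2.2255, -0.3986,  0.5471,  1.6216])]
18 -75 0.12 [array([-0.115 , -0.0532,  2.2845,  0.0935,  0.6865,  1.8403])]
18 -75 0.025 [array([-0.1245,  0.1777,  2.2338,  0.1263,  0.5081,  1.7929])]
```

View pics/m.png

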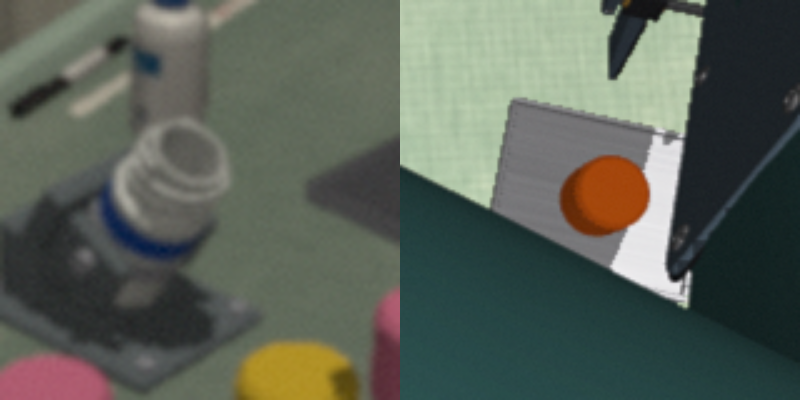

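The picture shows the cap standing on the tray at (605,195) in the right half, and the open mouth at scene (317.5,218), within 1 px of my model. Next, the blue tube.

Call:
drive_tool(series=[91,-19,-51,5,-1.5,0.9,-4.2,85,-38,-101,11,-3,1.7,-8.5,75,-57,-152,19,-4.5,2.6,-12.8,65,-76,-203,28,-6,3.4,-17,60,-95,-253,38,-7.5,4.3,-21.3,55,-113,-304,48,-9,5.2,-25.5,55,-132,-355,60,-10.5,6,-29.8,55,-151,-406,73,-12,6.9,-34,55,-170,-456,86,-13.5,7.7,-38.3,55,-189,-507,97,-15,8.6,-42.5])

```text
time: 16.88
tool_pos: [0.4473, 0.2652, 0.1573]
tool_rot: [0.957, 0.258, -0.126, 0.034]
force: [0.8, -0.6, 0.4]
grip_width: 0.0548
grasp_force: 0.0
```

```bash
python3 - <<'E'
from plan import *
import cv2
c=cur();s=env.get_state();print(s["time"],s["force"],s["grip_width"],c[0])
a=env.camera("scene")["image"];b=env.camera("top")["image"]
cv2.imwrite("pics/tb.png",np.hstack([cv2.resize(a[260:400,200:340,::-1],(400,400),interpolation=cv2.INTER_CUBIC),cv2.resize(b[190:310,120:240,::-1],(400,400),interpolation=cv2.INTER_CUBIC)]))
q=rows(c,[tv(x) for x in (.07,.04,.01,.0)],None,50)
q=rows(tv(0),[tv(x) for x in (.01,.04,.08,.12)],q,50)
E
```

```text
16.875 [ 0.8397 -0.5736  0.4152] 0.054804852959897864 [0.4473 0.2652 0.1573]
50 4.9 3.0 17.0 0.0 0.0 0.2  | step 18mm 0.2deg dq 0.03 q [ 0.49  0.32  2.   -0.01  1.08  1.54] e0.0000
50 12.7 3.0 46.0 0.0 0.0 0.2  | step 30mm 0.0deg dq 0.05 q [ 0.49  0.37  2.   -0.01  1.03  1.54] e0.0000
50 20.4 3.1 74.9 0.0 0.0 0.2  | step 30mm 0.0deg dq 0.05 q [ 0.49  0.42  2.01 -0.01  0.98  1.54] e0.0000
50 23.0 3.1 84.6 0.0 0.0 0.2  | step 10mm 0.0deg dq 0.02 q [ 0.49  0.43  2.01 -0.01  0.96  1.54] e0.0000
50 -2.6 0.0 -9.7 0.0 0.0 0.0  | step 10mm 0.0deg dq 0.02 q [ 0.49  0.42  2.01 -0.01  0.98  1.54] e0.0000
50 -10.4 0.0 -38.6 0.0 0.0 0.0  | step 30mm 0.0deg dq 0.05 q [ 0.49  0.37  2.   -0.01  1.03  1.54] e0.0000
50 -20.7 0.0 -77.3 0.0 0.0 0.0  | step 40mm 0.0deg dq 0.07 q [ 0.49  0.31  1.99 -0.01  1.1   1.54] e0.0000
50 -31.1 0.0 -115.9 0.0 0.0 0.0  | step 40mm 0.0deg dq 0.07 q [ 0.49  0.25  1.98 -0.01  1.17  1.54] e0.0000
```

View pics/tb.png

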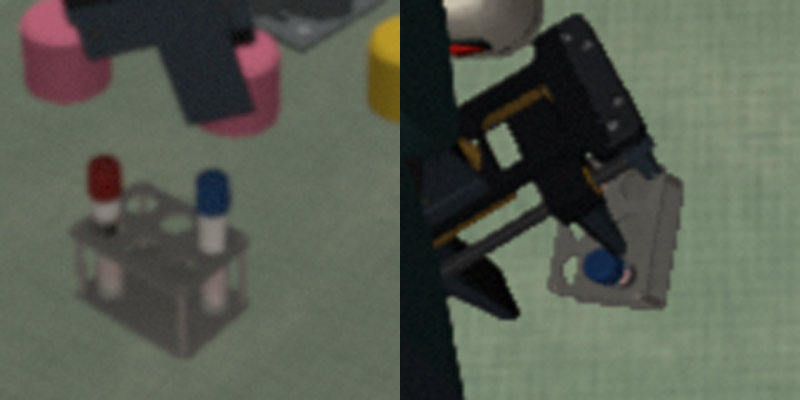

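The picture shows the blue cap at (213,190) on the left and (603,265) on the right, with the fingers above it and the red tube clear of them. I'll descend and grip.

Call:
drive_tool(series=[55,5,3,17,0,0,0,55,12.7,3,46,0,0,0,55,18,3,66,0,0,0,55,23,3,84.6,0,0,0,55,23,3,84.6,0,0,0,30,23,3,84.6,0,0,0,10,23,3,84.6,0,0,0,10,23,3,84.6,0,0,0,10,23,3,84.6,0,0,0], grip_force=12)

```text
time: 18.1
tool_pos: [0.4496, 0.261, 0.0694]
tool_rot: [0.958, 0.257, -0.126, 0.034]
force: [-1.5, 2.7, 0.8]
grip_width: 0.019
grasp_force: 12.0
```

```bash
python3 - <<'E'
from plan import *
c=cur();s=env.get_state();print(s["time"],s["force"],s["grip_width"],s["grasp_force"],c[0]-tv(0)[0])
c=(c[0]+np.array([0,0,.12]),c[1])
v=gp(-100,.125,0,15)
print(c[0],v[0])
w=(v[0]+[0,0,.03],v[1])
q=rows(c,interp(c,w,7)+[v],None,10)
print();rows(v,[gp(-100,h,0,15) for h in (.11,.09,.06,.04,.03)],q,10)
E
```

```text
18.1 [-1.4557  2.7263  0.8223] 0.018981272150116052 12.021366655826569 [ 0.0004 -0.0017 -0.0002]
[0.4496 0.261  0.1894] [ 0.4816 -0.0184  0.2079]
10 -17.3 36.8 -2.6 -0.7 3.9 4.8  | step 41mm 6.2deg dq 0.25 q [ 0.42  0.19  2.04 -0.04  1.11  1.57] e0.0000
10 -34.5 73.7 -5.1 -1.4 7.8 9.6  | step 41mm 6.2deg dq 0.07 q [ 0.36  0.12  2.09 -0.06  1.05  1.6 ] e0.0000
10 -51.8 110.5 -7.7 -2.1 11.7 14.4  | step 41mm 6.2deg dq 0.07 q [ 0.29  0.06  2.14 -0.09  0.99  1.63] e0.0000
10 -69.0 147.4 -10.3 -2.7 15.6 19.2  | step 41mm 6.2deg dq 0.08 q [ 0.21  0.01  2.18 -0.11  0.93  1.65] e0.0000
10 -86.3 184.2 -12.9 -3.4 19.5 24.0  | step 41mm 6.2deg dq 0.08 q [ 0.13 -0.04  2.22 -0.12  0.87  1.66] e0.0000
10 -103.5 221.1 -15.4 -4.1 23.4 28.8  | step 41mm 6.2deg dq 0.08 q [ 0.05 -0.09  2.25 -0.13  0.8   1.67] e0.0000
10 -120.8 257.9 -18.0 -4.8 27.3 33.6  | step 41mm 6.2deg dq 0.09 q [-0.04 -0.12  2.28 -0.13  0.74  1.67] e0.0000
10 -113.0 257.9 11.0 -4.8 27.3 33.6  | step 30mm 0.0deg dq 0.07 q [-0.04 -0.07  2.3  -0.14  0.67  1.68] e0.0000

10 3.9 0.0 14.5 0.0 0.0 0.0  | step 15mm 0.0deg dq 0.04 q [-0.04 -0.04  2.29 -0.15  0.64  1.69] e0.0000
10 9.1 0.0 33.8 0.0 0.0 0.0  | step 20mm 0.0deg dq 0.05 q [-0.04  0.01  2.28 -0.16  0.59  1.69] e0.0000
10 16.8 -0.0 62.8 0.0 0.0 0.0  | step 30mm 0.0deg dq 0.07 q [-0.05  0.09  2.27 -0.17  0.54  1.7 ] e0.0000
10 22.0 -0.0 82.1 0.0 0.0 0.0  | step 20mm 0.0deg dq 0.05 q [-0.05  0.14  2.26 -0.18  0.5   1.71] e0.0000
10 24.6 -0.0 91.8 0.0 0.0 0.0  | step 10mm 0.0deg dq 0.02 q [-0.05  0.16  2.25 -0.18  0.48  1.72] e0.0000
```

Call:
drive_tool(series=[10,0,0,0,0,0,0,10,-7.8,0,-29,0,0,0,10,-18,0,-68,0,0,0,10,-31,0,-116,0,0,0,10,-31,0,-116,0,0,0], grip_force=20)

```text
time: 18.73
tool_pos: [0.4514, 0.2617, 0.1924]
tool_rot: [0.958, 0.257, -0.124, 0.033]
force: [0.2, -0.9, -1.1]
grip_width: 0.0186
grasp_force: 20.0
```

Call:
drive_tool(series=[10,-17,37,-3,-0.7,3.9,4.8,10,-34.5,74,-5,-1.4,7.8,9.6,10,-52,110,-8,-2.1,11.7,14.4,10,-69,147,-10,-2.7,15.6,19.2,10,-86,184,-13,-3.4,19.5,24,10,-103.5,221,-15,-4.1,23.4,28.8,10,-121,258,-18,-4.8,27.3,33.6,10,-113,258,11,-4.8,27.3,33.6,10,-113,258,11,-4.8,27.3,33.6])

```text
time: 19.85
tool_pos: [0.4799, -0.0188, 0.2054]
tool_rot: [0.991, -0.023, 0.123, 0.047]
force: [-0.3, -0.0, -0.0]
grip_width: 0.0185
grasp_force: 20.0
```

```bash
python3 - <<'E'
from plan import *
import cv2
c=cur();s=env.get_state();print(s["time"],s["force"],s["grip_width"],s["grasp_force"],s["qpos"])
v=gp(-100,.125,0,15);print(v[1].inv().apply(c[0]-v[0])*1e3,(v[1].inv()*c[1]).as_rotvec(degrees=True))
print([proj(S,M+AX*.037),proj(S,M)])
a=env.camera("scene")["image"];b=env.camera("top")["image"]
cv2.imwrite("pics/in.png",np.hstack([cv2.resize(a[130:270,250:390,::-1],(400,400),interpolation=cv2.INTER_CUBIC),cv2.resize(b[150:270,270:390,::-1],(400,400),interpolation=cv2.INTER_CUBIC)]))
rows(c,[gp(-100,h,0,15) for h in (.11,.09,.06,.04,.03)],None,10)
E
```

```text
19.85 [-0.2905 -0.0033 -0.0108] 0.018536891961840062 19.999812841415405 [-0.0375 -0.0681  2.2984 -0.1454  0.668   1.6829]
[-2.2291  0.3315  2.0397] [-0.033  -0.3362 -0.04  ]
[array([325.5692, 205.5758]), array([317.9273, 217.1482])]
10 6.2 -0.3 12.4 0.0 0.3 0.0  | step 14mm 0.3deg dq 0.03 q [-0.04 -0.04  2.29 -0.15  0.64  1.69] e0.0000
10 11.5 -0.3 31.7 0.0 0.3 0.0  | step 20mm 0.0deg dq 0.05 q [-0.04  0.01  2.28 -0.16  0.59  1.69] e0.0000
10 19.4 -0.4 60.6 0.0 0.3 0.0  | step 30mm 0.0deg dq 0.07 q [-0.05  0.09  2.27 -0.17  0.54  1.7 ] e0.0000
10 24.7 -0.4 79.9 0.0 0.3 0.0  | step 20mm 0.0deg dq 0.05 q [-0.05  0.14  2.26 -0.18  0.5   1.71] e0.0000
10 27.3 -0.4 89.6 0.0 0.3 0.0  | step 10mm 0.0deg dq 0.02 q [-0.05  0.16  2.25 -0.18  0.48  1.72] e0.0000
```

View pics/in.png

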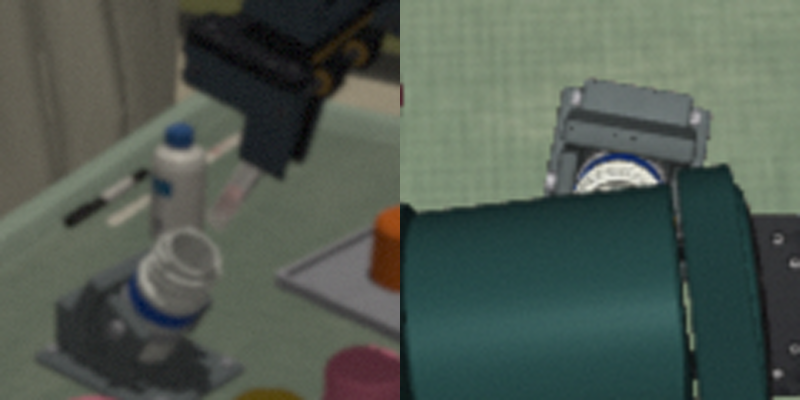

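The picture shows the tube's lower end at (222,218) on the canister axis, just above the mouth at (193,250). I'll insert it.

Call:
drive_tool(series=[10,6.2,-0.3,12.4,0,0.3,0,10,9,-0.3,22,0,0.3,0,10,11.5,-0.3,31.7,0,0.3,0,10,15.5,-0.3,46,0,0.3,0,10,19.4,-0.4,60.6,0,0.3,0,10,22,-0.4,70,0,0.3,0,10,24.7,-0.4,79.9,0,0.3,0,10,26,-0.4,85,0,0.3,0,10,26,-0.4,85,0,0.3,0])

```text
time: 21.08
tool_pos: [0.5277, -0.0275, 0.132]
tool_rot: [0.99, -0.023, 0.128, 0.047]
force: [0.0, -0.0, -0.1]
grip_width: 0.0186
grasp_force: 20.0
```

```bash
python3 - <<'E'
from plan import *
c=cur();s=env.get_state();print(s["time"],s["force"],s["grip_width"],s["grasp_force"])
for h in(.035,.03,.026):
  v=gp(-100,h,0,15);print(h,v[1].inv().apply(v[0]-c[0])*1e3)
E
```

```text
21.075 [ 0.0292 -0.0197 -0.062 ] 0.01860256135858863 19.999647438526154
0.035 [-2.5981  0.2248  1.4506]
0.03 [-1.304   0.2248  6.2803]
0.026 [-0.2688  0.2248 10.144 ]
```

Call:
drive_tool(series=[10,-1,0,5,0,0,0,10,-0.5,0,9,0,0,0,10,-0.5,0,9,0,0,0])

```text
time: 21.45
tool_pos: [0.5294, -0.0283, 0.1232]
tool_rot: [0.99, -0.023, 0.128, 0.047]
force: [0.7, -0.3, 0.2]
grip_width: 0.018
grasp_force: 20.0
```

Call:
drive_tool(series=[30,0,0,0,0,0,0,40,0,0,0,0,0,0,40,0,0,0,0,0,0,40,0,0,0,0,0,0,50,-4,0,-15,0,0,0,50,-12,0,-45,0,0,0,50,-20,0,-75,0,0,0,50,-20,0,-75,0,0,0])

```text
time: 22.45
tool_pos: [0.4918, -0.0201, 0.1923]
tool_rot: [0.99, -0.023, 0.129, 0.047]
force: [0.4, 0.3, -0.1]
grip_width: 0.0497
grasp_force: 0.0
```

```bash
python3 - <<'E'
from plan import *
import cv2
c=cur();s=env.get_state();print(s["time"],s["force"],s["grip_width"],s["qpos"])
for d in (.019,.034,0): print(d,proj(S,M+AX*d))
print("lower-wall top", proj(S,M+AX*.019-np.cross(AX,np.array([0,1,0]))*0))
a=env.camera("scene")["image"];b=env.camera("top")["image"]
cv2.imwrite("pics/fin.png",np.hstack([cv2.resize(a[160:260,270:370,::-1],(400,400),interpolation=cv2.INTER_CUBIC),cv2.resize(a[150:390,200:440,::-1],(400,400),interpolation=cv2.INTER_CUBIC)]))
E
```

```text
22.45 [ 0.3678  0.3469 -0.1083] 0.04972693354209716 [-0.0397 -0.0273  2.2916 -0.1534  0.621   1.6902]
0.019 [321.8044 211.277 ]
0.034 [324.9354 206.5356]
0 [317.9273 217.1482]
lower-wall top [321.8044 211.277 ]
```

View pics/fin.png

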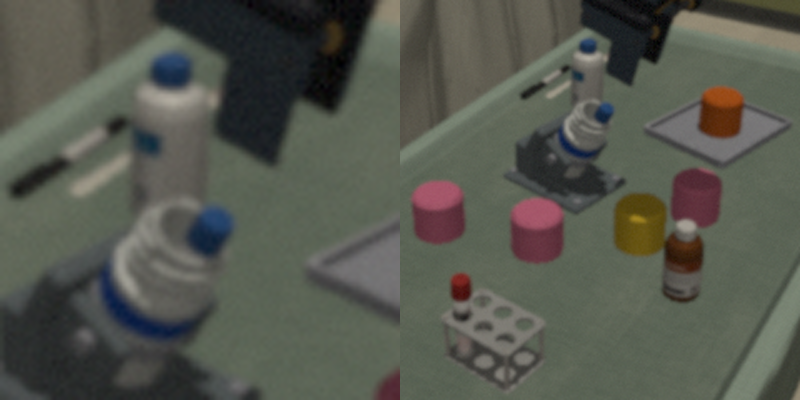

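The picture shows the tube in the canister, its blue cap at (210,230) leaning on the lower wall, and the orange cap in the tray at (722,112). I'll check numerically whether the tube is fully down.

```bash
python3 - <<'E'
from plan import *
import cv2
X=Ro.from_euler('z',YAW,degrees=True).apply([np.cos(np.pi/6),0,.5])
for d in (.0,.009,.019,.029): print(d,proj(S,M+AX*(d-.01)-X*.008))
im=env.camera("scene")["image"][195:240,305:340].astype(int)
m=(im[:,:,2]>im[:,:,0]+40)&(np.arange(45)[:,None]<27);n,l,st,ce=cv2.connectedComponentsWithStats(m.astype(np.uint8));print(st+[[305,195,0,0,0]],ce+[305,195])
E
```

```text
0.0 [318.4945 223.0434]
0.009 [320.3134 220.3291]
0.019 [322.3598 217.2752]
0.029 [324.4337 214.1805]
[[ 305  195   35   45 1520]
 [ 306  195    3    2    4]
 [ 319  212    9    9   51]] [[322.0086 217.1013]
 [307.     195.5   ]
 [322.9216 215.6667]]
```

```bash
python3 - <<'E'
from plan import *
X=Ro.from_euler('z',YAW,degrees=True).apply([np.cos(np.pi/6),0,.5])
c=cur();R=gp(-100,0,0,15)[1]
L=[(M+AX*d-X*.007,R) for d in (.055,.04,.034,.028,.024)]
q=rows(c,L,None,10)
E
```

```text
10 6.3 -1.0 30.5 0.0 -0.2 0.0  | step 31mm 0.2deg dq 0.08 q [-0.04  0.05  2.28 -0.17  0.56  1.7 ] e0.0000
10 10.1 -1.0 45.0 0.0 -0.2 0.0  | step 15mm 0.0deg dq 0.04 q [-0.05  0.09  2.27 -0.17  0.53  1.71] e0.0000
10 11.7 -1.0 50.8 0.0 -0.2 0.0  | step 6mm 0.0deg dq 0.01 q [-0.05  0.11  2.27 -0.17  0.52  1.71] e0.0000
10 13.2 -1.0 56.6 0.0 -0.2 0.0  | step 6mm 0.0deg dq 0.01 q [-0.05  0.12  2.26 -0.18  0.51  1.71] e0.0000
10 14.2 -1.0 60.4 0.0 -0.2 0.0  | step 4mm 0.0deg dq 0.01 q [-0.05  0.13  2.26 -0.18  0.5   1.71] e0.0000
```

Call:
drive_tool(series=[0,0,0,0,0,0,0,0,0,0,0,0,0,0,0,0,0,0,0,0,0,0,6.3,-1,30.5,0,0,0,0,10.1,-1,45,0,0,0,0,11.7,-1,50.8,0,0,0,0,13.2,-1,56.6,0,0,0,0,13.2,-1,56.6,0,0,0])

```text
time: 23.6
tool_pos: [0.5184, -0.0253, 0.1394]
tool_rot: [0.99, -0.023, 0.128, 0.047]
force: [-0.2, 0.3, 0.4]
grip_width: 0.0006
grasp_force: 0.0
```

Call:
drive_tool(series=[0,0.5,0,2,0,0,0,0,1,0,4,0,0,0,0,1,0,4,0,0,0])

```text
time: 23.98
tool_pos: [0.5204, -0.0257, 0.1358]
tool_rot: [0.99, -0.023, 0.128, 0.047]
force: [0.8, 0.0, -0.4]
grip_width: 0.0003
grasp_force: 0.0
```

The closed fingers reach about 22 mm above the mouth without touching, so the tube top is no higher than that and the tube is fully seated (19 mm expected). I'll retreat and hand in.

Call:
drive_tool(series=[0,-8,0,-30,0,0,0,0,-20,0,-75,0,0,0,0,-26,0,-100,0,0,0,0,-26,0,-100,0,0,0,0,-26,0,-100,0,0,0])

```text
time: 24.6
tool_pos: [0.4702, -0.015, 0.2248]
tool_rot: [0.99, -0.023, 0.128, 0.047]
force: [-0.4, -0.1, -0.1]
grip_width: 0.0007
grasp_force: 0.0
```

```bash
python3 -c "
from workcell import env
s=env.get_state();print(s['time'],s['tool_pos'],s['force']);print(env.hand_in())"
```

```text
24.6 [ 0.47015034 -0.01498427  0.22484742] [-0.37762872 -0.07102355 -0.07745227]
the job is handed in; nothing more can be done
None
```

Job handed in at 24.6 s: the orange cap stands open side down in the tray and the blue-capped tube is right down in the canister, cap up. The red tube and both bottles were not moved; on an early failed approach the fingers pressed the cap at up to about 61 N at the wrist (limit 120 N).

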